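# Reagent bottles back on the bench step in size order

## Robot

A 7-joint arm with a two-finger parallel gripper is mounted at the origin on the work surface. World frame = base frame: x ahead of the robot, y to its left, z up, the work surface at z = 0. Lengths are in m, angles in rad, forces in N, time in s.
With the tool pointing down it reaches from about 0.35 to 0.9 m from the base axis. Payload 7.2 kg.
Tool frame: the origin (TCP) lies midway between the tips of the shut fingers; the grasp point (between the pads) lies 19 mm behind it; z points along the fingers, y is the direction in which the jaws open and shut (so a half turn about z gives the same grasp; the last joint's range is limited). The gripper opens to 85 mm and grips with 20 to 120 N. Pads are 22 mm wide; open, the fingers measure 114 mm over their backs; the gripper's body (76 mm by 85 mm) begins 54 mm behind the grasp point. The pads swing forward as they close: fully open they stand 13 mm farther back than shut.
Start: joints at [-1.19, 0.411, -0.013, 1.596, 0.006, 1.134, -0.082], TCP at [0.271, 0.563, 0.231] pointing down, gripper open.
Joint ranges: [-2.95, 2.95], [-0.29, 1.99], [-1.47, 1.44], [0.14, 2.54], [-1.03, 4.17], [0.13, 1.85], [-2.86, 2.86]. Speed limits (rad/s): [2.39, 2.39, 3.01, 3.01, 3.14, 3.14, 3.14].

## Interface

Orientations are given as a unit quaternion [x, y, z, w].
In Python, from rig import ctrl gives the robot as it stands.
- The arm moves only by the tool servo_tool, never from a script. Its argument "plan" is a list that holds one entry, the list of rows, each a list of 7 numbers: the finger opening in m, from 0 to 0.0854, then the shift along the world's x, y, z in m, then the turn, a rotation vector about the world's x, y, z in degrees. A call has 1 to 5 rows; each row is the pose to reach, as a shift and turn from the pose measured when the call began; what a row does not reach only later rows make up. A row lasts 1/10 s, in which the tool goes at most 50 mm and 8.59 degrees, less where a joint would pass 70% of its speed; a pose out of reach is approached as far as the arm can. A call with a gripper value outside its range is refused whole. The fingers move at their own pace and stop on an object; the grip force is fixed at half the most. Time passes only in rows, so rows that repeat a pose let the fingers close. It gives the time, the measured TCP pose, the force and the opening at its end, in the units of the state.
- ctrl.observe(): the state, without advancing time (a new reading comes with each control period).
- ctrl.read_camera(name): name is "scene" or "top"; returns the picture (420x560x3 uint8, red, green, blue); there is no depth.
- ctrl.camera_info(name): a dict with "K" (3x3 intrinsics, pixels), "k1" (the pictures are not rectified: a ray, as slopes to the right and down, at radius r is drawn at 1 + k1 r^2 times it, then the intrinsics apply), "rvec" (rotation vector, rad) and "tvec" (3), from world to camera coordinates, as OpenCV has them. Camera axes: x right, y down, z forward; pixel columns grow to the right and rows downward; lengths in m; the calibration is good to about 2 mm. A picture is of the moment at which its call begins. camera_info takes no time and is no camera call.
- ctrl.sign_off(): hands the job in, once; it reports no verdict.
The state is a dict: "time": time; "q": joint angles; "joint_vel": joint speeds; "tau": joint torques, N m; "tcp_pos": TCP position; "eef_rot": TCP orientation; "contact_force": force on the tool from outside, world axes, zero at the start; "ft_torque": the same for the moment, N m; "gripper_width": finger opening in m.
Only numpy, scipy, OpenCV 4.12 (cv2) and the standard library are available. Lean on these libraries where they do the work, as an engineer would, in place of code of your own. Each camera call takes 0.05 s, during which the arm holds its last target. There are 200 camera calls.

## Task

Put the four amber reagent bottles back on the white bottle step in order of size: the smallest at the end next to the box of pipette tips, rising to the largest at the end next to the tube rack, each standing upright in the middle of its own round pad. They are glass, so set them down without dropping them or letting one fall over, and leave the tip box and the tube rack where they are.

Things in the scene. Friction and masses are not known exactly. Their poses are not given: they have to be found in the camera images.
- bottle25_mid (a point): the smallest of four loose amber glass bottles with blue screw caps: body 36 mm across, 74 mm tall in all, about 65 g. Grip it from above by the cap, 33 mm across and 20 mm high (the neck below is narrower). The point is on its axis half-way up, 37 mm above the underside and 27 mm below the middle of the cap; z points up the bottle. It starts upright on the bench.
- bottle50_mid (a point): the second smallest of four loose amber glass bottles with blue screw caps: body 46 mm across, 91 mm tall in all, about 120 g. Grip it from above by the cap, 41 mm across and 24 mm high (the neck below is narrower). The point is on its axis half-way up, 45.5 mm above the underside and 33.5 mm below the middle of the cap; z points up the bottle. It starts upright on the bench.
- bottle100_mid (a point): the second largest of four loose amber glass bottles with blue screw caps: body 56 mm across, 105 mm tall in all, about 210 g. Grip it from above by the cap, 54 mm across and 28 mm high (the neck below is narrower). The point is on its axis half-way up, 52.5 mm above the underside and 38.5 mm below the middle of the cap; z points up the bottle. It starts upright on the bench.
- bottle250_mid (a point): the largest of four loose amber glass bottles with blue screw caps: body 70 mm across, 143 mm tall in all, about 460 g. Grip it from above by the cap, 54 mm across and 28 mm high (the neck below is narrower). The point is on its axis half-way up, 71.5 mm above the underside and 57.5 mm below the middle of the cap; z points up the bottle. It starts upright on the bench.
- pad1: the pad at the right-hand end of the row (seen from the robot, -y). Four round black rubber pads, 78 mm wide, 3 mm thick, are fixed 90 mm apart in a row on the white steel bottle step (100 mm deep, 364 long, 40 high, low rail along its far edge, 61 mm above the bench). Origin: centre of the pad's underside; its upper face is 43 mm above the bench. x points across the step, away from the robot; y along the row.
- pad2: second pad from the right. Four round black rubber pads, 78 mm wide, 3 mm thick, are fixed 90 mm apart in a row on the white steel bottle step (100 mm deep, 364 long, 40 high, low rail along its far edge, 61 mm above the bench). Origin: centre of the pad's underside; its upper face is 43 mm above the bench. x points across the step, away from the robot; y along the row.
- pad3: third pad from the right. Four round black rubber pads, 78 mm wide, 3 mm thick, are fixed 90 mm apart in a row on the white steel bottle step (100 mm deep, 364 long, 40 high, low rail along its far edge, 61 mm above the bench). Origin: centre of the pad's underside; its upper face is 43 mm above the bench. x points across the step, away from the robot; y along the row.
- pad4: the pad at the left-hand end of the row (+y). Four round black rubber pads, 78 mm wide, 3 mm thick, are fixed 90 mm apart in a row on the white steel bottle step (100 mm deep, 364 long, 40 high, low rail along its far edge, 61 mm above the bench). Origin: centre of the pad's underside; its upper face is 43 mm above the bench. x points across the step, away from the robot; y along the row.
- tip_box_mid (a point): loose box of pipette tips, white with a flat field of blue tips on top: 122 x 84 mm, 70 mm high, standing on the bench just past one end of the bottle step (which end varies). The point is in its middle, 35 mm above the bench. It stays where it is.
- tube_rack_mid (a point): loose cream plastic tube rack holding brown tubes with blue caps: 150 x 62 mm, 116 mm high to the tops of the tubes, standing on the bench just past the other end of the bottle step. The point is on its middle line, 35 mm above the bench. It stays where it is.

How it is judged:
By the outcome, as a careful person would: the job done as asked, in the order asked, and still so for the second after the job is handed in, with the robot touching nothing.
It also fails if it takes over 120 s, if anything falls off the work surface, if the arm or the gripper's body presses on something with over 40 N, if the wrist force passes 120 N, or if a joint passes its speed limit or range.

## Working session

There is one attempt and no reset: what is moved stays moved. The work goes in short steps, Python scripts to look and compute and a tool call to move; the robot and the scene stay as the last step left them, time stands still between calls to the robot, and variables do not carry over. Pictures are saved under pics/ and viewed, about 12 in all and at most 16, crops included, and the job is handed in when it is done.

Besides the shell and the picture viewer there is one more tool, called after "Request:" as name(argument=value, ...), one argument or row to a line, values as JSON. servo_tool: Moves the arm, as the interface text tells. Its arguments: {"type":"object","properties":{"plan":{"type":"array"}},"required":["plan"]}

```bash
mkdir -p pics; cat > h.py <<'E'
import numpy as np, cv2
from rig import ctrl
def cam(n):
    i=ctrl.camera_info(n); R,_=cv2.Rodrigues(np.array(i['rvec'],float)); return np.array(i['K'],float),float(i['k1']),R,np.array(i['tvec'],float).ravel()
def ray(n,u,v):
    K,k1,R,t=cam(n); d=np.array([k1,0,0,0,0.])
    x=cv2.undistortPoints(np.array([[[u,v]]],float),K,d)[0,0]
    return -R.T@t, R.T@np.array([x[0],x[1],1])
def atz(n,u,v,z):
    c,d=ray(n,u,v); return c+d*(z-c[2])/d[2]
def tri(obs):
    A=np.zeros((3,3));b=np.zeros(3)
    for n,u,v in obs:
        c,d=ray(n,u,v);d=d/np.linalg.norm(d);P=np.eye(3)-np.outer(d,d);A+=P;b+=P@c
    p=np.linalg.solve(A,b)
    return p,[round(float(np.linalg.norm(np.cross(p-ray(*o)[0],ray(*o)[1]/np.linalg.norm(ray(*o)[1])))),4) for o in obs]
def proj(n,p):
    K,k1,R,t=cam(n); r,_=cv2.Rodrigues(R)
    return cv2.projectPoints(np.array([p],float),r,t,K,np.array([k1,0,0,0,0.]))[0].ravel()
def snap(n,f,crop=None,s=1):
    im=ctrl.read_camera(n)
    cv2.imwrite('pics/raw_'+f,im[:,:,::-1])
    if crop: a,b,c,d=crop; im=im[b:d,a:c]
    cv2.imwrite('pics/'+f,cv2.resize(im[:,:,::-1],None,fx=s,fy=s,interpolation=cv2.INTER_CUBIC))
E
python3 - <<'E'
from h import *
np.set_printoptions(precision=4,suppress=True)
for n in('scene','top'):
    snap(n,n+'0.png',None,1.4); K,k1,R,t=cam(n); print(n,K.tolist(),k1,-R.T@t,R.tolist())
o=ctrl.observe();print({k:np.round(v,4) for k,v in o.items()})
E
```

```text
scene [[482.78407078881463, 0.0, 283.3302528764668], [0.0, 482.78407078881463, 212.0300459221554], [0.0, 0.0, 1.0]] -0.11825753782873248 [1.0722 0.1639 0.8881] [[-0.23232441136493953, 0.9726066521733402, -0.007852899598358998], [0.7984828997947232, 0.18610921860577845, -0.572528093184393], [-0.5553831349792183, -0.1392826582820499, -0.8198474946491824]]
top [[411.71590693849913, 0.0, 276.43314340334547], [0.0, 411.71590693849913, 210.33777710145202], [0.0, 0.0, 1.0]] -0.12658074616063927 [0.4736 0.0078 1.0448] [[-0.013908112116173377, -0.9995399845721473, -0.026951505688471183], [-0.997271152929271, 0.015820927459467726, -0.07211064962573245], [0.07250387543081285, 0.02587503615135667, -0.997032432046059]]
{'time': np.float64(0.1), 'q': array([-1.1902,  0.4118, -0.0127,  1.597 ,  0.0056,  1.1343, -0.0822]), 'joint_vel': array([ 0.001 , -0.001 ,  0.0001, -0.0011,  0.0007,  0.0017, -0.001 ]), 'tau': array([  0.0023, -60.1832,   0.6839, -30.0088,   0.014 ,   0.0065,
        -0.    ]), 'tcp_pos': array([0.271 , 0.5627, 0.2305]), 'eef_rot': array([ 0.2225,  0.9749, -0.0007, -0.0001]), 'contact_force': array([-0.1684,  0.0221,  0.5442]), 'ft_torque': array([-0.0121,  0.0116,  0.0026]), 'gripper_width': np.float64(0.0853)}
```

View pics/scene0.png

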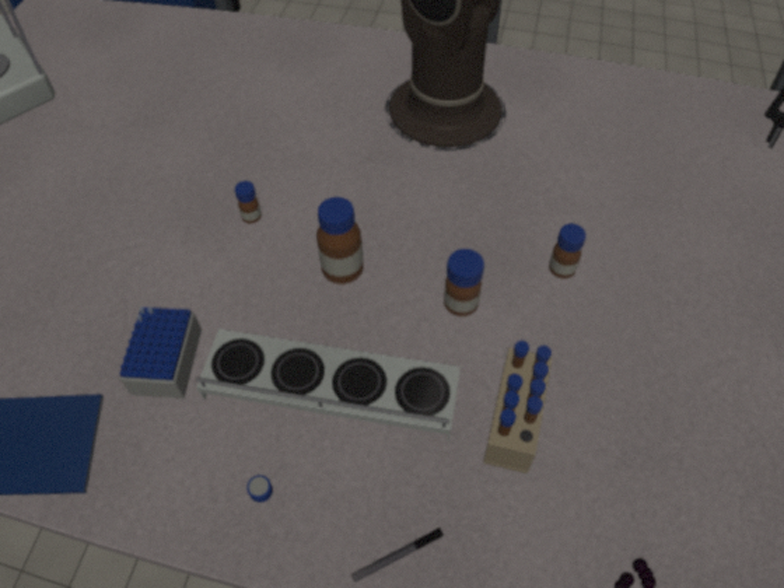

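View pics/top0.png

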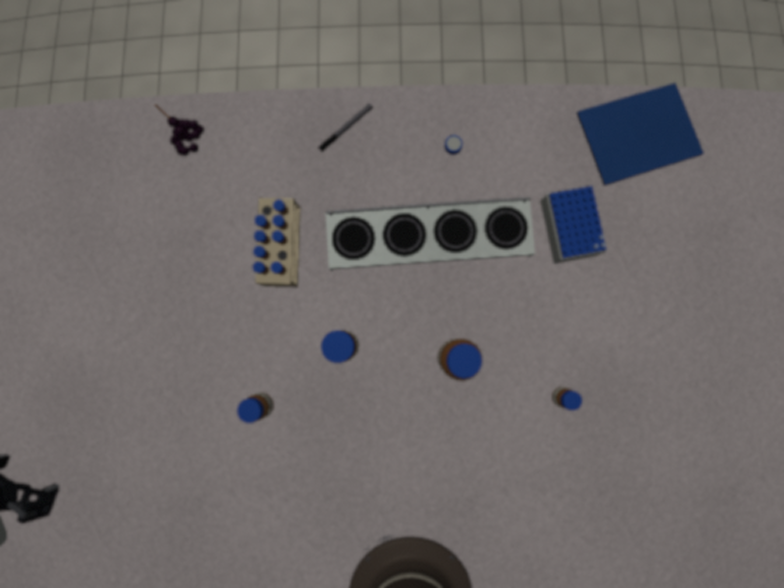

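The tip box is at the -y end (top view 575,222) and the rack at +y (275,242), so the sizes run 25→pad1, 50→pad2, 100→pad3, 250→pad4. I'll get the cap and pad positions from segmented blobs.

```bash
python3 - <<'E'
from h import *
np.set_printoptions(precision=4,suppress=True)
def blobs(n,kind):
    im=cv2.imread(f'pics/raw_{n}0.png').astype(int); b,g,r=im[...,0],im[...,1],im[...,2]
    m=((b-r>50)&(b>70)) if kind=='blue' else ((im.max(2)<60))
    k,l,s,c=cv2.connectedComponentsWithStats(m.astype(np.uint8))
    return [(c[i].round(1).tolist(),s[i].tolist()) for i in range(1,k) if 40<s[i][4]<3000]
for n in('scene','top'):
    for k in('blue','dark'):
        print(n,k); [print('  ',x) for x in blobs(n,k)]
    im=cv2.imread(f'pics/raw_{n}0.png')
s=cv2.imread('pics/raw_scene0.png')[125:310,140:430]; t=cv2.imread('pics/raw_top0.png')[135:305,165:440]
f=lambda a:cv2.resize(a,(780,int(a.shape[0]*780/a.shape[1])),interpolation=cv2.INTER_CUBIC)
cv2.imwrite('pics/cs.png',f(s));cv2.imwrite('pics/ct.png',f(t))
E
```

```text
scene blue
   ([173.9, 134.4], [169, 131, 11, 9, 77])
   ([239.4, 150.5], [228, 142, 24, 19, 338])
   ([408.5, 166.9], [401, 161, 16, 13, 159])
   ([332.2, 188.0], [321, 179, 24, 20, 355])
   ([110.7, 246.2], [87, 221, 47, 49, 1340])
   ([372.4, 248.0], [369, 245, 8, 8, 47])
   ([386.0, 263.0], [383, 259, 7, 9, 45])
   ([367.6, 271.8], [364, 268, 8, 9, 53])
   ([383.8, 275.1], [380, 271, 8, 9, 49])
   ([365.2, 283.9], [361, 279, 9, 10, 64])
   ([381.3, 287.7], [378, 283, 8, 10, 52])
   ([362.6, 297.0], [359, 292, 8, 10, 63])
scene dark
   ([144.1, 2.3], [93, 0, 79, 8, 338])
   ([554.4, 76.6], [546, 44, 14, 61, 416])
   ([399.7, 179.0], [395, 169, 18, 20, 94])
   ([231.7, 177.7], [227, 172, 13, 11, 41])
   ([323.1, 203.4], [318, 192, 21, 21, 91])
   ([134.3, 254.5], [126, 229, 17, 52, 317])
   ([169.5, 258.1], [151, 242, 38, 33, 939])
   ([212.2, 265.1], [194, 249, 38, 34, 985])
   ([369.0, 256.2], [366, 250, 9, 12, 50])
   ([256.3, 272.3], [238, 256, 38, 34, 1020])
   ([301.3, 279.5], [282, 263, 39, 34, 1042])
   ([359.0, 305.5], [356, 301, 8, 9, 43])
   ([375.4, 310.9], [372, 308, 8
[... 252 characters left out ...]
1.2, 257.3], [320, 246, 23, 24, 430])
   ([408.0, 285.5], [402, 280, 13, 12, 128])
   ([177.8, 292.7], [170, 285, 16, 16, 202])
top dark
   ([242.6, 94.3], [228, 77, 37, 31, 107])
   ([131.6, 95.6], [120, 84, 25, 27, 403])
   ([393.0, 165.2], [388, 143, 11, 44, 98])
   ([361.1, 162.3], [347, 148, 29, 29, 673])
   ([324.9, 164.8], [310, 150, 30, 30, 686])
   ([288.5, 167.2], [274, 153, 30, 29, 685])
   ([252.1, 169.9], [238, 156, 29, 29, 677])
   ([188.2, 289.9], [181, 284, 13, 15, 85])
   ([2.2, 329.1], [0, 325, 6, 10, 45])
   ([18.5, 356.7], [0, 339, 42, 35, 831])
   ([1.1, 380.4], [0, 372, 4, 16, 42])
   ([292.9, 402.7], [250, 384, 86, 36, 2019])
   ([293.2, 416.6], [275, 413, 38, 7, 194])
```

```bash
python3 - <<'E'
from h import *
np.set_printoptions(precision=4,suppress=True)
B={'25':((173.9,134.4),(408,285.5),.064),'50':((408.5,166.9),(177.8,292.7),.079),'100':((332.2,188),(240.8,247),.091),'250':((239.4,150.5),(331.2,257.3),.129)}
for k,(s,t,z) in B.items():
    print(k,*tri([('scene',*s),('top',*t)]),'top@capmid+',atz('top',*t,z+.010)[:2],'scene',atz('scene',*s,z+.005)[:2])
P=[((169.5,258.1),(361.1,162.3)),((212.2,265.1),(324.9,164.8)),((256.3,272.3),(288.5,167.2)),((301.3,279.5),(252.1,169.9))]
for s,t in P: print(*tri([('scene',*s),('top',*t)]),'top',atz('top',*t,.043)[:2],'scene',atz('scene',*s,.043)[:2])
o=ctrl.observe()
from scipy.spatial.transform import Rotation as R
print(R.from_quat(o['eef_rot']).as_matrix())
print('rack',atz('top',275/1.4,242/1.4,.07),'rack tube', atz('top',280/1.4,240/1.4,.116),'box',atz('top',411.8,157.8,.07))
E
```

```text
25 [ 0.3619 -0.2757  0.073 ] [0.001, 0.001] top@capmid+ [ 0.3617 -0.2745] scene [ 0.3585 -0.2789]
50 [0.3538 0.2655 0.0904] [0.0002, 0.0002] top@capmid+ [0.3536 0.2661] scene [0.3481 0.2662]
100 [0.4593 0.1147 0.1035] [0.0003, 0.0003] top@capmid+ [0.4592 0.1153] scene [0.4535 0.114 ]
250 [ 0.4347 -0.0877  0.1408] [0.0007, 0.0007] top@capmid+ [ 0.4344 -0.0872] scene [ 0.429  -0.0907]
[ 0.6621 -0.1771  0.0425] [0.0004, 0.0004] top [ 0.6618 -0.1766] scene [ 0.6624 -0.1773]
[ 0.6571 -0.0875  0.0425] [0.0004, 0.0004] top [ 0.6569 -0.087 ] scene [ 0.6574 -0.0878]
[0.6525 0.0024 0.0429] [0.0003, 0.0003] top [0.6524 0.0026] scene [0.6526 0.0021]
[0.6475 0.0921 0.0426] [0.0004, 0.0004] top [0.6473 0.0924] scene [0.6478 0.0917]
[[-0.901   0.4339 -0.0006]
 [ 0.4339  0.901  -0.0014]
 [-0.0001 -0.0015 -1.    ]]
rack [0.6384 0.2253 0.07  ] rack tube [0.6337 0.2067 0.116 ] box [ 0.6665 -0.2956  0.07  ]
```

View pics/ct.png

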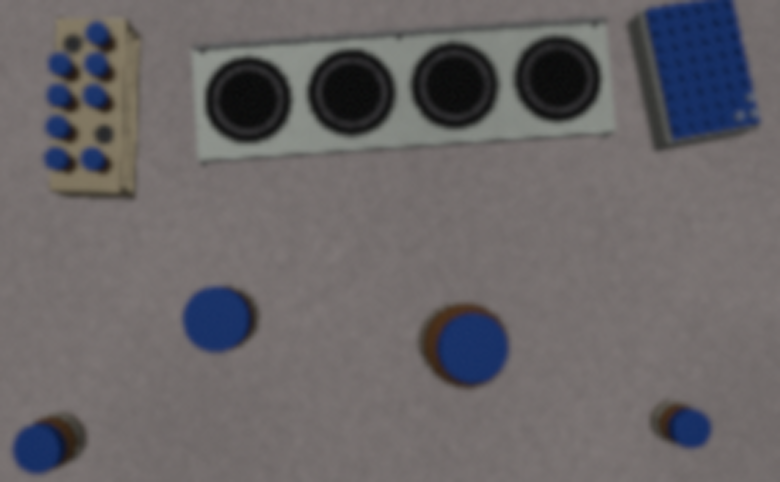

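Request:
servo_tool(
  plan=[
    [[0.085,0.01,-0.037,0,0,0,-8],[0.085,0.02,-0.074,0,0,0,-16],[0.085,0.03,-0.111,0,0,0,-24],[0.085,0.04,-0.148,0,0,0,-32],[0.085,0.05,-0.185,0,0,0,-40]],
  ],
)

```text
time: 0.6
tcp_pos: [0.3211, 0.376, 0.2302]
eef_rot: [0.545, 0.838, -0.001, -0.0]
contact_force: [0.5, 0.6, 0.8]
gripper_width: 0.0849
```

Request:
servo_tool(
  plan=[
    [[0.085,0.01,-0.035,0,0,0,-7],[0.085,0.02,-0.07,0,0,0,-14],[0.085,0.032,-0.11,0,0,0,-21],[0.085,0.032,-0.11,-0.02,0,0,-21],[0.085,0.032,-0.11,-0.05,0,0,-21]],
  ],
)

```text
time: 1.1
tcp_pos: [0.3544, 0.2655, 0.1811]
eef_rot: [0.69, 0.724, 0.001, -0.001]
contact_force: [0.4, 0.6, -0.8]
gripper_width: 0.0851
```

```bash
python3 - <<'E'
from h import *
snap('scene','s1.png',(330,90,470,210),4.5)
snap('top','t1.png',(110,230,250,350),4.5)
print(ctrl.observe()['tcp_pos'],proj('scene',[.353,.266,.091]),proj('top',[.353,.266,.091]))
E
```

```text
[0.35138703 0.26414608 0.17762091] [408.88145002 166.47702692] [177.61990524 293.0480994 ]
```

View pics/s1.png

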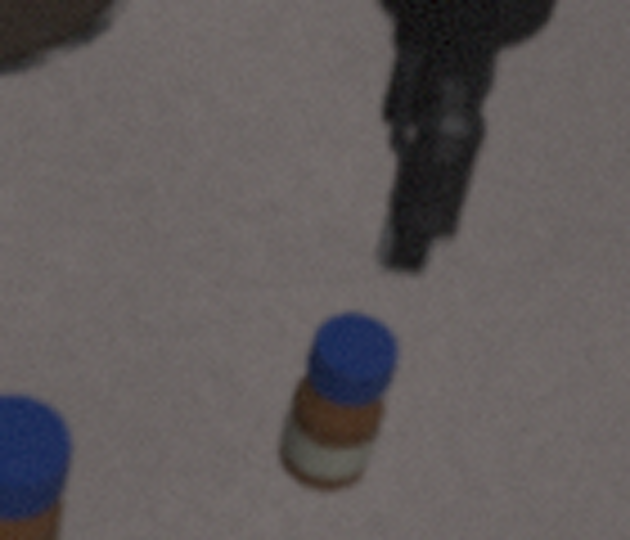

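The scene crop shows the 50 ml cap's top face centred at about (408.2,166.7) px. The prediction was (408.9,166.5), so I'll descend.

Request:
servo_tool(
  plan=[
    [[0.085,0.0015,0.002,-0.035,0,0,0],[0.085,0.0015,0.002,-0.07,0,0,0],[0.085,0.0015,0.002,-0.1,0,0,0],[0.085,0.0015,0.002,-0.117,0,0,0],[0.085,0.0015,0.002,-0.117,0,0,0]],
  ],
)

```text
time: 1.7
tcp_pos: [0.3519, 0.2657, 0.0594]
eef_rot: [0.689, 0.725, -0.006, -0.001]
contact_force: [-0.3, 0.2, 0.4]
gripper_width: 0.0854
```

Request:
servo_tool(
  plan=[
    [[0.03,0,0,0,0,0,0],[0.03,0,0,0,0,0,0],[0.03,0,0,0,0,0,0],[0.03,0,0,0,0,0,0],[0.03,0,0,0,0,0,0]],
  ],
)

```text
time: 2.2
tcp_pos: [0.3525, 0.2665, 0.0608]
eef_rot: [0.689, 0.725, -0.004, -0.001]
contact_force: [-0.5, -0.6, 8.6]
gripper_width: 0.0395
```

Request:
servo_tool(
  plan=[
    [[0.02,0,0,0,0,0,0],[0.02,0,0,0.01,0,0,0],[0.02,0,0,0.04,0,0,0],[0.02,0,0,0.08,0,0,0],[0.02,0,0,0.12,0,0,0]],
  ],
)

```text
time: 2.7
tcp_pos: [0.3523, 0.2658, 0.1827]
eef_rot: [0.689, 0.725, -0.005, -0.001]
contact_force: [1.3, 1.8, -1.9]
gripper_width: 0.0394
```

```bash
python3 - <<'E'
from h import *
snap('scene','s2.png',(330,50,470,210),3.5)
o=ctrl.observe();print(o['tcp_pos'],o['gripper_width'],o['contact_force'],o['q'])
E
```

```text
[0.3549149  0.26783744 0.18866063] 0.039427934433364946 [2.41871539 1.39174128 4.17601489] [-1.00620641  0.14693162  0.28072241  2.07918211 -0.05276025  0.92276056
 -0.64581801]
```

View pics/s2.png

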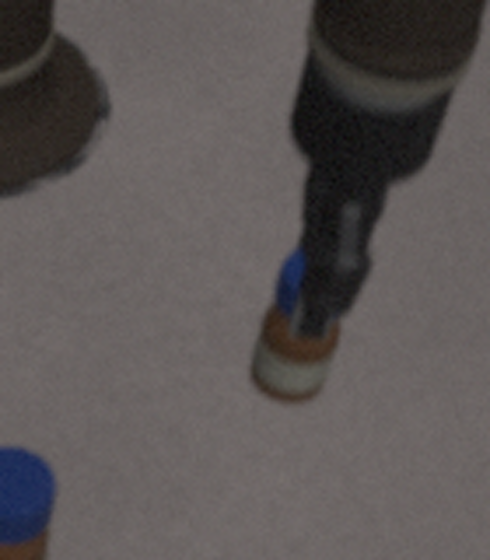

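The 50 ml bottle is lifted clear and upright, around (290,330) in the crop. Next I carry it to pad2.

Request:
servo_tool(
  plan=[
    [[0.02,0.02,-0.024,0,0,0,0],[0.02,0.05,-0.06,0,0,0,0],[0.02,0.085,-0.1,0,0,0,0],[0.02,0.12,-0.14,0,0,0,0],[0.02,0.155,-0.18,0,0,0,0]],
  ],
)

```text
time: 3.25
tcp_pos: [0.5047, 0.0934, 0.1896]
eef_rot: [0.689, 0.725, 0.0, -0.001]
contact_force: [1.3, 0.4, 0.1]
gripper_width: 0.0391
```

Request:
servo_tool(
  plan=[
    [[0.02,0.035,-0.04,0,0,0,0],[0.02,0.07,-0.08,0,0,0,0],[0.02,0.1,-0.12,0,0,0,0],[0.02,0.125,-0.15,0,0,0,0],[0.02,0.14,-0.17,0,0,0,0]],
  ],
)

```text
time: 3.75
tcp_pos: [0.6461, -0.081, 0.19]
eef_rot: [0.69, 0.724, -0.0, 0.0]
contact_force: [0.3, -0.2, -0.3]
gripper_width: 0.0395
```

Request:
servo_tool(
  plan=[
    [[0.02,0.011,-0.006,-0.01,0,0,0],[0.02,0.011,-0.006,-0.04,0,0,0],[0.02,0.011,-0.006,-0.065,0,0,0],[0.02,0.011,-0.006,-0.075,0,0,0],[0.02,0.011,-0.006,-0.075,0,0,0]],
  ],
)

```text
time: 4.25
tcp_pos: [0.6561, -0.0867, 0.114]
eef_rot: [0.69, 0.724, -0.001, -0.001]
contact_force: [0.2, 0.4, -0.1]
gripper_width: 0.0394
```

```bash
python3 - <<'E'
from h import *
snap('scene','s3.png',(140,190,340,310),4)
o=ctrl.observe();print(o['tcp_pos'],o['gripper_width'],o['contact_force'])
E
```

```text
[ 0.65699028 -0.08689502  0.1153584 ] 0.03949912572315346 [0.49650258 0.58207066 0.48675043]
```

View pics/s3.png

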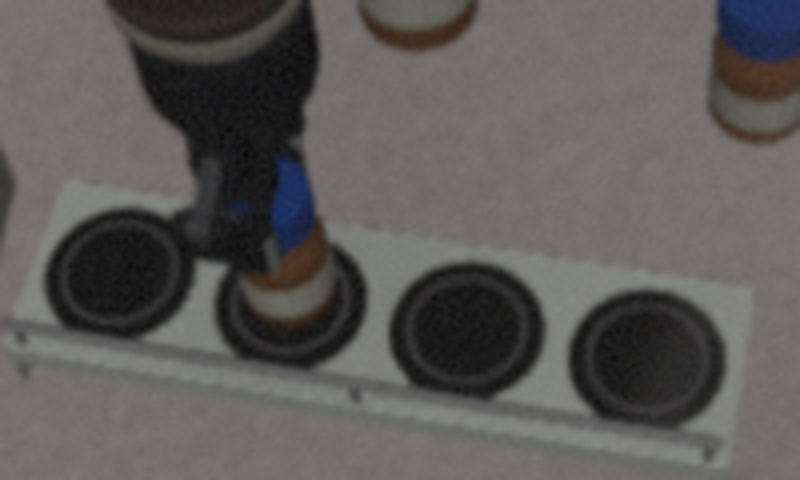

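The base hangs over the middle of pad2 (about (288,302) in the crop, pad centre (291,300)). I'll lower it gently.

Request:
servo_tool(
  plan=[
    [[0.02,0,0,-0.004,0,0,0],[0.02,0,0,-0.007,0,0,0],[0.02,0,0,-0.009,0,0,0],[0.02,0,0,-0.01,0,0,0],[0.02,0,0,-0.01,0,0,0]],
  ],
)

```text
time: 4.8
tcp_pos: [0.657, -0.0869, 0.1054]
eef_rot: [0.69, 0.724, -0.0, 0.0]
contact_force: [-0.7, 0.1, -0.6]
gripper_width: 0.0392
```

Request:
servo_tool(
  plan=[
    [[0.02,0,0,-0.0005,0,0,0],[0.02,0,0,-0.001,0,0,0],[0.02,0,0,-0.0015,0,0,0],[0.02,0,0,-0.002,0,0,0],[0.02,0,0,-0.002,0,0,0]],
  ],
)

```text
time: 5.3
tcp_pos: [0.6571, -0.0868, 0.1039]
eef_rot: [0.69, 0.724, -0.0, 0.0]
contact_force: [-1.3, 1.1, 4.8]
gripper_width: 0.0396
```

Request:
servo_tool(
  plan=[
    [[0.045,0,0,0,0,0,0],[0.06,0,0,0,0,0,0],[0.085,0,0,0,0,0,0],[0.085,0,0,0,0,0,0],[0.085,0,0,0,0,0,0]],
  ],
)

```text
time: 5.8
tcp_pos: [0.657, -0.0869, 0.1039]
eef_rot: [0.69, 0.724, -0.0, 0.0]
contact_force: [1.0, 0.5, 1.1]
gripper_width: 0.0854
```

Request:
servo_tool(
  plan=[
    [[0.085,0,0,0.02,0,0,0],[0.085,0,0,0.06,0,0,0],[0.085,-0.01,0.01,0.1,0,0,0],[0.085,-0.045,0.045,0.1,0,0,0],[0.085,-0.08,0.08,0.1,0,0,0]],
  ],
)

```text
time: 6.3
tcp_pos: [0.5771, -0.007, 0.2051]
eef_rot: [0.691, 0.723, 0.001, 0.001]
contact_force: [-0.3, 1.2, -0.4]
gripper_width: 0.0848
```

Request:
servo_tool(
  plan=[
    [[0.085,-0.03,0.031,0,0,0,0],[0.085,-0.06,0.062,0,0,0,0],[0.085,-0.09,0.093,0,0,0,0],[0.085,-0.118,0.122,-0.02,0,0,0],[0.085,-0.118,0.122,-0.04,0,0,0]],
  ],
)

```text
time: 6.8
tcp_pos: [0.456, 0.1195, 0.165]
eef_rot: [0.688, 0.725, 0.002, 0.0]
contact_force: [-0.1, 0.4, -0.5]
gripper_width: 0.0851
```

```bash
python3 - <<'E'
from h import *
snap('scene','s4.png',(150,100,360,280),3.7)
o=ctrl.observe();print(o['tcp_pos'],proj('scene',[.459,.115,.105]),proj('scene',[.657,-.087,.134]))
E
```

```text
[0.45594006 0.11710919 0.16223016] [332.55923199 187.47491991] [206.22444205 241.15310208]
```

View pics/s4.png

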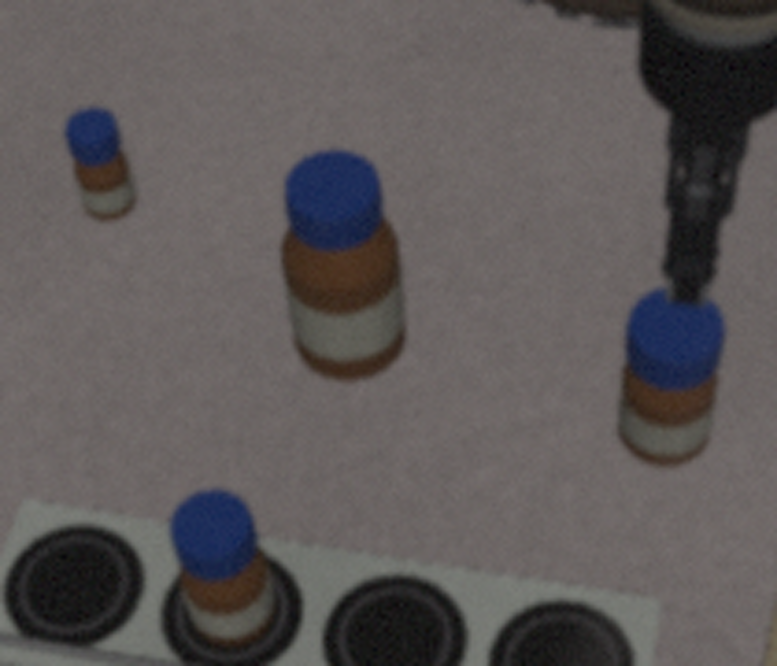

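The 50 ml bottle stands upright on pad2, with its cap top at about (207.6,241) px against a predicted (206.2,241.2). The 100 ml cap is at (332.4,187.8), as predicted.

Request:
servo_tool(
  plan=[
    [[0.085,0.003,-0.002,-0.02,0,0,0],[0.085,0.003,-0.002,-0.05,0,0,0],[0.085,0.003,-0.002,-0.08,0,0,0],[0.085,0.003,-0.002,-0.092,0,0,0],[0.085,0.003,-0.002,-0.092,0,0,0]],
  ],
)

```text
time: 7.35
tcp_pos: [0.4585, 0.1142, 0.0693]
eef_rot: [0.689, 0.725, -0.002, -0.0]
contact_force: [-0.3, 0.0, 0.1]
gripper_width: 0.0848
```

Request:
servo_tool(
  plan=[
    [[0.04,0,0,0,0,0,0],[0.04,0,0,0,0,0,0],[0.04,0,0,0,0,0,0],[0.04,0,0,0,0,0,0],[0.04,0,0,0,0,0,0]],
  ],
)

```text
time: 7.85
tcp_pos: [0.4594, 0.1145, 0.0708]
eef_rot: [0.689, 0.725, -0.001, 0.0]
contact_force: [-0.7, -1.1, 6.5]
gripper_width: 0.0524
```

Request:
servo_tool(
  plan=[
    [[0.03,0,0,0,0,0,0],[0.03,0,0,0.01,0,0,0],[0.03,0,0,0.04,0,0,0],[0.03,0,0,0.07,0,0,0],[0.03,0,0,0.08,0,0,0]],
  ],
)

```text
time: 8.35
tcp_pos: [0.4609, 0.1147, 0.154]
eef_rot: [0.689, 0.724, 0.002, 0.001]
contact_force: [1.0, -0.3, -1.9]
gripper_width: 0.0525
```

Request:
servo_tool(
  plan=[
    [[0.03,0.02,-0.012,0,0,0,0],[0.03,0.06,-0.036,0,0,0,0],[0.03,0.1,-0.06,0,0,0,0],[0.03,0.14,-0.084,0,0,0,0],[0.03,0.17,-0.1,0,0,0,0]],
  ],
)

```text
time: 8.85
tcp_pos: [0.6327, 0.0126, 0.1537]
eef_rot: [0.69, 0.724, 0.001, 0.001]
contact_force: [0.2, -0.9, -1.2]
gripper_width: 0.0524
```

Request:
servo_tool(
  plan=[
    [[0.03,0.015,-0.009,0,0,0,0],[0.03,0.02,-0.012,0,0,0,0],[0.03,0.02,-0.012,-0.015,0,0,0],[0.03,0.02,-0.012,-0.028,0,0,0],[0.03,0.02,-0.012,-0.03,0,0,0]],
  ],
)

```text
time: 9.35
tcp_pos: [0.6501, 0.002, 0.1208]
eef_rot: [0.689, 0.725, -0.0, -0.001]
contact_force: [-1.4, -0.5, -2.0]
gripper_width: 0.0526
```

```bash
python3 - <<'E'
from h import *
o=ctrl.observe();print(o['tcp_pos'],o['gripper_width'],o['contact_force'])
E
```

```text
[0.65009926 0.0020369  0.12083395] 0.05260857382354281 [-1.35491634 -0.49302158 -1.98191668]
```

Request:
servo_tool(
  plan=[
    [[0.03,0.002,0,0,0,0,0],[0.03,0.002,0,-0.002,0,0,0],[0.03,0.002,0,-0.004,0,0,0],[0.03,0.002,0,-0.005,0,0,0],[0.03,0.002,0,-0.005,0,0,0]],
  ],
)

```text
time: 9.85
tcp_pos: [0.6521, 0.0021, 0.1159]
eef_rot: [0.689, 0.725, 0.0, -0.0]
contact_force: [0.5, 0.9, -1.4]
gripper_width: 0.0529
```

Request:
servo_tool(
  plan=[
    [[0.03,0,0,-0.0005,0,0,0],[0.03,0,0,-0.001,0,0,0],[0.03,0,0,-0.0016,0,0,0],[0.03,0,0,-0.002,0,0,0],[0.03,0,0,-0.0023,0,0,0]],
  ],
)

```text
time: 10.35
tcp_pos: [0.6522, 0.002, 0.114]
eef_rot: [0.689, 0.725, 0.0, -0.0]
contact_force: [-1.4, -0.5, 2.8]
gripper_width: 0.0527
```

Request:
servo_tool(
  plan=[
    [[0.056,0,0,0,0,0,0],[0.07,0,0,0,0,0,0],[0.085,0,0,0,0,0,0],[0.085,0,0,0,0,0,0],[0.085,0,0,0,0,0,0]],
  ],
)

```text
time: 10.85
tcp_pos: [0.6522, 0.002, 0.114]
eef_rot: [0.689, 0.725, 0.0, -0.0]
contact_force: [0.2, 0.7, 0.5]
gripper_width: 0.0852
```

Request:
servo_tool(
  plan=[
    [[0.085,0,0,0.02,0,0,0],[0.085,0,0,0.06,0,0,0],[0.085,-0.01,-0.005,0.1,0,0,0],[0.085,-0.05,-0.02,0.1,0,0,0],[0.085,-0.09,-0.035,0.1,0,0,0]],
  ],
)

```text
time: 11.35
tcp_pos: [0.5621, -0.0333, 0.215]
eef_rot: [0.689, 0.725, 0.001, 0.001]
contact_force: [0.3, -0.1, -0.1]
gripper_width: 0.0848
```

Request:
servo_tool(
  plan=[
    [[0.085,-0.04,-0.017,0,0,0,0],[0.085,-0.08,-0.034,0,0,0,0],[0.085,-0.115,-0.05,0,0,0,0],[0.085,-0.128,-0.055,0,0,0,0],[0.085,-0.128,-0.055,-0.01,0,0,0]],
  ],
)

```text
time: 11.85
tcp_pos: [0.4337, -0.0891, 0.2062]
eef_rot: [0.69, 0.724, 0.003, 0.001]
contact_force: [1.5, 0.7, 1.2]
gripper_width: 0.0852
```

```bash
python3 - <<'E'
from h import *
snap('scene','s5.png',(150,80,350,280),3)
o=ctrl.observe();print(o['tcp_pos'],proj('scene',[.434,-.088,.143]),proj('scene',[.652,.0025,.148]))
E
```

```text
[ 0.43407985 -0.0880624   0.20419045] [239.60283626 149.52987449] [253.39210444 244.54107746]
```

View pics/s5.png

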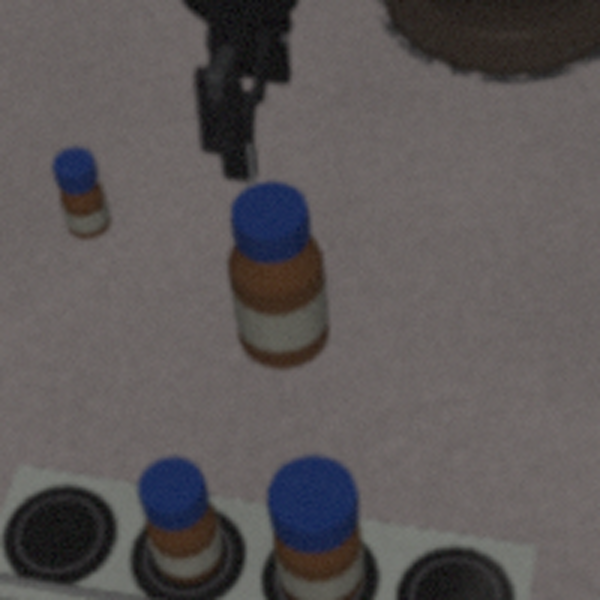

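Both placed bottles stand upright. The 250 cap top is at about (240.3,150.3) px, as predicted, and the tool is centred over it.

Request:
servo_tool(
  plan=[
    [[0.085,0,0,-0.02,0,0,0],[0.085,0,0,-0.05,0,0,0],[0.085,0,0,-0.08,0,0,0],[0.085,0,0,-0.096,0,0,0],[0.085,0,0,-0.096,0,0,0]],
  ],
)

```text
time: 12.4
tcp_pos: [0.4336, -0.0874, 0.1057]
eef_rot: [0.689, 0.725, -0.0, -0.001]
contact_force: [-0.1, 0.2, 0.2]
gripper_width: 0.085
```

Request:
servo_tool(
  plan=[
    [[0.04,0,0,0,0,0,0],[0.04,0,0,0,0,0,0],[0.03,0,0,0,0,0,0],[0.03,0,0,0,0,0,0],[0.03,0,0,0,0,0,0]],
  ],
)

```text
time: 12.9
tcp_pos: [0.4344, -0.0873, 0.1065]
eef_rot: [0.688, 0.725, 0.001, -0.0]
contact_force: [-0.6, 0.5, 5.7]
gripper_width: 0.0527
```

Request:
servo_tool(
  plan=[
    [[0.03,0,0,0,0,0,0],[0.03,0,0,0.01,0,0,0],[0.03,0,0,0.03,0,0,0],[0.03,0,0,0.055,0,0,0],[0.03,0,0,0.07,0,0,0]],
  ],
)

```text
time: 13.4
tcp_pos: [0.4344, -0.0877, 0.1782]
eef_rot: [0.689, 0.725, 0.001, 0.0]
contact_force: [0.2, -0.1, -4.7]
gripper_width: 0.0526
```

Request:
servo_tool(
  plan=[
    [[0.03,0.01,0.02,0,0,0,0],[0.03,0.03,0.06,0,0,0,0],[0.03,0.05,0.1,0,0,0,0],[0.03,0.07,0.14,0,0,0,0],[0.03,0.09,0.172,0,0,0,0]],
  ],
)

```text
time: 13.9
tcp_pos: [0.5244, 0.0869, 0.1784]
eef_rot: [0.688, 0.725, 0.001, -0.0]
contact_force: [1.4, -1.0, -3.5]
gripper_width: 0.0524
```

Request:
servo_tool(
  plan=[
    [[0.03,0.02,0.008,0,0,0,0],[0.03,0.055,0.008,0,0,0,0],[0.03,0.09,0.008,0,0,0,0],[0.03,0.115,0.008,0,0,0,0],[0.03,0.12,0.008,0,0,0,0]],
  ],
)

```text
time: 14.4
tcp_pos: [0.6463, 0.0945, 0.178]
eef_rot: [0.688, 0.725, 0.0, 0.001]
contact_force: [-1.0, 0.5, -4.0]
gripper_width: 0.0522
```

Request:
servo_tool(
  plan=[
    [[0.03,0.001,-0.002,-0.005,0,0,0],[0.03,0.001,-0.002,-0.015,0,0,0],[0.03,0.001,-0.002,-0.022,0,0,0],[0.03,0.001,-0.002,-0.025,0,0,0],[0.03,0.001,-0.002,-0.025,0,0,0]],
  ],
)

```text
time: 14.9
tcp_pos: [0.6464, 0.0927, 0.1523]
eef_rot: [0.688, 0.725, -0.0, -0.0]
contact_force: [-0.3, 1.0, -4.5]
gripper_width: 0.0525
```

```bash
python3 - <<'E'
from h import *
snap('scene','s6.png',(190,150,390,310),3.8)
o=ctrl.observe();print(o['tcp_pos'],o['contact_force'])
E
```

```text
[0.64682658 0.09265937 0.15290821] [ 0.25374553 -0.21107878 -4.77001958]
```

View pics/s6.png

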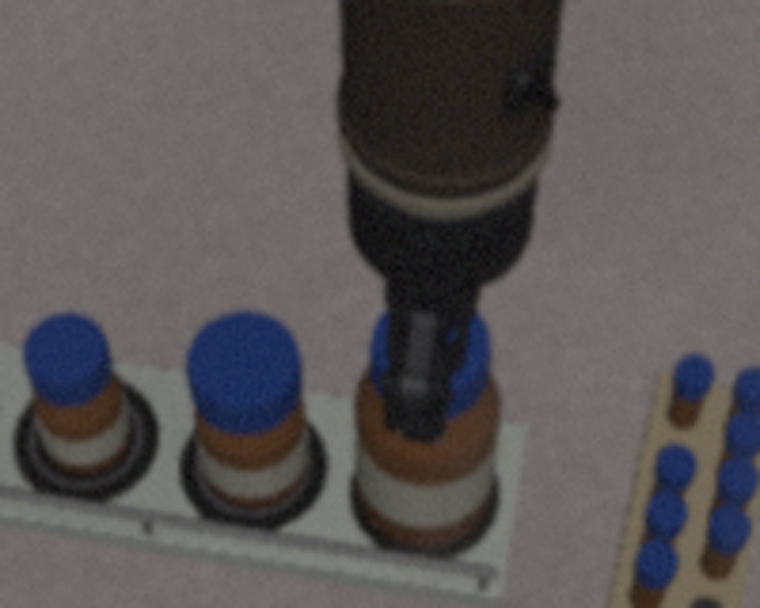

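The 250 sits within pad4 with clearance to its neighbour. Lowering the last 3.5 mm.

Request:
servo_tool(
  plan=[
    [[0.03,0.0005,-0.0005,-0.001,0,0,0],[0.03,0.0005,-0.0005,-0.002,0,0,0],[0.03,0.0005,-0.0005,-0.0027,0,0,0],[0.03,0.0005,-0.0005,-0.0033,0,0,0],[0.03,0.0005,-0.0005,-0.0037,0,0,0]],
  ],
)

```text
time: 15.45
tcp_pos: [0.6474, 0.0921, 0.1497]
eef_rot: [0.688, 0.725, 0.0, 0.0]
contact_force: [-0.7, -0.4, 2.8]
gripper_width: 0.0528
```

Request:
servo_tool(
  plan=[
    [[0.056,0,0,-0.0002,0,0,0],[0.07,0,0,0,0,0,0],[0.085,0,0,0,0,0,0],[0.085,0,0,0,0,0,0],[0.085,0,0,0,0,0,0]],
  ],
)

```text
time: 15.95
tcp_pos: [0.6475, 0.0921, 0.1498]
eef_rot: [0.688, 0.725, 0.0, 0.0]
contact_force: [1.3, -0.4, -0.3]
gripper_width: 0.0852
```

Request:
servo_tool(
  plan=[
    [[0.085,0,0,0.02,0,0,0],[0.085,0,0,0.06,0,0,0],[0.085,-0.02,-0.005,0.09,0,0,0],[0.085,-0.06,-0.02,0.09,0,0,0],[0.085,-0.1,-0.045,0.09,0,0,0]],
  ],
)

```text
time: 16.45
tcp_pos: [0.5471, 0.0482, 0.2404]
eef_rot: [0.687, 0.726, 0.001, 0.001]
contact_force: [-0.4, -0.6, -0.5]
gripper_width: 0.0848
```

Request:
servo_tool(
  plan=[
    [[0.085,-0.03,-0.035,0,0,0,0],[0.085,-0.06,-0.07,-0.01,0,0,0],[0.085,-0.09,-0.105,-0.03,0,0,0],[0.085,-0.115,-0.14,-0.05,0,0,0],[0.085,-0.14,-0.175,-0.07,0,0,0]],
  ],
)

```text
time: 16.95
tcp_pos: [0.4061, -0.1279, 0.1703]
eef_rot: [0.687, 0.726, 0.002, 0.001]
contact_force: [1.1, -0.9, -0.3]
gripper_width: 0.0852
```

Request:
servo_tool(
  plan=[
    [[0.085,-0.012,-0.04,0,0,0,0],[0.085,-0.024,-0.08,0,0,0,0],[0.085,-0.036,-0.12,-0.01,0,0,0],[0.085,-0.045,-0.147,-0.03,0,0,0],[0.085,-0.045,-0.147,-0.03,0,0,0]],
  ],
)

```text
time: 17.45
tcp_pos: [0.3585, -0.2781, 0.1391]
eef_rot: [0.689, 0.724, 0.001, 0.001]
contact_force: [0.2, 1.0, 0.9]
gripper_width: 0.0844
```

```bash
python3 - <<'E'
from h import *
a=ctrl.read_camera('scene')[90:165,130:220]; b=ctrl.read_camera('top')[240:330,360:450]
f=lambda x:cv2.resize(x[:,:,::-1],(390,390*x.shape[0]//x.shape[1]),interpolation=cv2.INTER_CUBIC)
A,B=f(a),f(b);h=max(len(A),len(B));o=np.zeros((h,780,3),np.uint8);o[:len(A),:390]=A;o[:len(B),390:]=B
cv2.imwrite('pics/s7.png',o)
print(ctrl.observe()['tcp_pos'],proj('scene',[.361,-.275,.074]))
E
```

```text
[ 0.36048432 -0.27532185  0.14007608] [174.66634736 133.91937208]
```

View pics/s7.png

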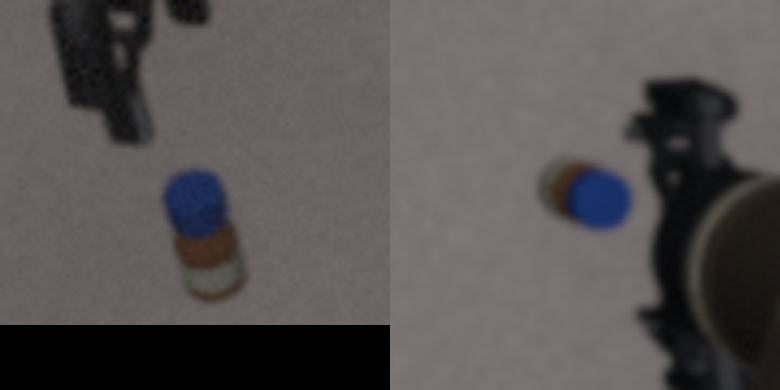

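The cap centre is at (175,134.3) px against a predicted (174.7,133.9), so I'll descend.

Request:
servo_tool(
  plan=[
    [[0.085,0.0005,0,-0.03,0,0,0],[0.085,0.0005,0,-0.06,0,0,0],[0.085,0.0005,0,-0.085,0,0,0],[0.085,0.0005,0,-0.093,0,0,0],[0.085,0.0005,0,-0.093,0,0,0]],
  ],
)

```text
time: 18.05
tcp_pos: [0.3611, -0.2744, 0.0468]
eef_rot: [0.688, 0.726, 0.002, 0.0]
contact_force: [-1.0, -0.5, 0.4]
gripper_width: 0.0849
```

Request:
servo_tool(
  plan=[
    [[0.05,0,0,0,0,0,0],[0.02,0,0,0,0,0,0],[0.02,0,0,0,0,0,0],[0.02,0,0,0,0,0,0],[0.02,0,0,0,0,0,0]],
  ],
)

```text
time: 18.55
tcp_pos: [0.3616, -0.2747, 0.0478]
eef_rot: [0.688, 0.726, 0.002, 0.001]
contact_force: [-1.9, 1.2, 8.8]
gripper_width: 0.0314
```

Request:
servo_tool(
  plan=[
    [[0.01,0,0,0,0,0,0],[0.01,0,0,0.01,0,0,0],[0.01,0,0,0.04,0,0,0],[0.01,0,0,0.08,0,0,0],[0.01,0,0,0.1,0,0,0]],
  ],
)

```text
time: 19.05
tcp_pos: [0.362, -0.2757, 0.1507]
eef_rot: [0.688, 0.726, 0.002, 0.002]
contact_force: [-0.1, -0.1, -0.8]
gripper_width: 0.0312
```

Request:
servo_tool(
  plan=[
    [[0.01,0.02,0.01,0,0,0,0],[0.01,0.055,0.03,0,0,0,0],[0.01,0.09,0.05,0,0,0,0],[0.01,0.125,0.07,0,0,0,0],[0.01,0.16,0.09,0,0,0,0]],
  ],
)

```text
time: 19.55
tcp_pos: [0.5232, -0.1847, 0.1516]
eef_rot: [0.688, 0.726, 0.002, 0.002]
contact_force: [0.6, -0.9, -0.6]
gripper_width: 0.0315
```

Request:
servo_tool(
  plan=[
    [[0.01,0.04,0.009,0,0,0,0],[0.01,0.08,0.009,0,0,0,0],[0.01,0.115,0.009,0,0,0,0],[0.01,0.135,0.009,-0.01,0,0,0],[0.01,0.14,0.009,-0.02,0,0,0]],
  ],
)

```text
time: 20.05
tcp_pos: [0.6652, -0.1751, 0.1315]
eef_rot: [0.688, 0.726, 0.002, 0.003]
contact_force: [-0.6, 0.6, -0.1]
gripper_width: 0.0313
```

Request:
servo_tool(
  plan=[
    [[0.01,-0.003,-0.002,-0.01,0,0,0],[0.01,-0.003,-0.002,-0.025,0,0,0],[0.01,-0.003,-0.002,-0.034,0,0,0],[0.01,-0.003,-0.002,-0.036,0,0,0],[0.01,-0.003,-0.002,-0.036,0,0,0]],
  ],
)

```text
time: 20.55
tcp_pos: [0.6616, -0.1772, 0.0953]
eef_rot: [0.688, 0.726, 0.002, 0.003]
contact_force: [-1.1, -0.7, 0.1]
gripper_width: 0.0318
```

Request:
servo_tool(
  plan=[
    [[0.01,0,0,-0.001,0,0,0],[0.01,0,0,-0.0015,0,0,0],[0.01,0,0,-0.002,0,0,0],[0.01,0,0,-0.0025,0,0,0],[0.01,0,0,-0.0025,0,0,0]],
  ],
)

```text
time: 21.05
tcp_pos: [0.6617, -0.1771, 0.0929]
eef_rot: [0.688, 0.726, 0.002, 0.003]
contact_force: [0.0, 0.4, 0.2]
gripper_width: 0.0311
```

Request:
servo_tool(
  plan=[
    [[0.01,0,0,-0.0005,0,0,0],[0.01,0,0,-0.001,0,0,0],[0.01,0,0,-0.0014,0,0,0],[0.01,0,0,-0.0018,0,0,0],[0.01,0,0,-0.002,0,0,0]],
  ],
)

```text
time: 21.55
tcp_pos: [0.6617, -0.1772, 0.091]
eef_rot: [0.688, 0.726, 0.002, 0.003]
contact_force: [-0.8, -0.4, 1.9]
gripper_width: 0.0313
```

Request:
servo_tool(
  plan=[
    [[0.01,0,0,-0.0003,0,0,0],[0.01,0,0,-0.0005,0,0,0],[0.01,0,0,-0.0005,0,0,0]],
  ],
)

```text
time: 21.85
tcp_pos: [0.6617, -0.1773, 0.0909]
eef_rot: [0.688, 0.726, 0.002, 0.003]
contact_force: [-2.3, 0.3, 4.9]
gripper_width: 0.0313
```

Request:
servo_tool(
  plan=[
    [[0.035,0,0,0,0,0,0],[0.05,0,0,0,0,0,0],[0.08,0,0,0,0,0,0],[0.08,0,0,0,0,0,0],[0.08,0,0,0,0,0,0]],
  ],
)

```text
time: 22.35
tcp_pos: [0.6617, -0.1773, 0.0908]
eef_rot: [0.688, 0.726, 0.002, 0.003]
contact_force: [0.1, 0.4, -0.2]
gripper_width: 0.08
```

Request:
servo_tool(
  plan=[
    [[0.08,0,0,0.02,0,0,0],[0.08,0,0,0.06,0,0,0],[0.08,-0.02,0,0.1,0,0,0],[0.08,-0.06,0,0.12,0,0,0],[0.08,-0.1,0,0.12,0,0,0]],
  ],
)

```text
time: 22.85
tcp_pos: [0.5623, -0.1783, 0.2138]
eef_rot: [0.688, 0.726, 0.004, 0.005]
contact_force: [0.1, -1.0, -0.6]
gripper_width: 0.08
```

Request:
servo_tool(
  plan=[
    [[0.08,-0.04,-0.01,0,0,0,0],[0.08,-0.08,-0.02,0,0,0,0],[0.08,-0.12,-0.03,0,0,0,0],[0.08,-0.16,-0.04,0,0,0,0],[0.08,-0.19,-0.05,0,0,0,0]],
  ],
)

```text
time: 23.35
tcp_pos: [0.3698, -0.2286, 0.2137]
eef_rot: [0.688, 0.726, 0.004, 0.005]
contact_force: [0.6, -0.4, 0.4]
gripper_width: 0.0802
```

```bash
python3 - <<'E'
from h import *
a=ctrl.read_camera('scene')[200:320,80:410]; b=ctrl.read_camera('top')[130:220,170:440]
f=lambda x:cv2.resize(x[:,:,::-1],(780,780*x.shape[0]//x.shape[1]),interpolation=cv2.INTER_CUBIC)
cv2.imwrite('pics/fin.png',np.vstack([f(a),f(b)]))
print('rows',f(a).shape,f(b).shape)
for P,h in (((.662,-.177),.117),((.657,-.087),.134),((.6525,.0025),.148),((.6475,.092),.186)):
    s=(proj('scene',[*P,h])-[80,200])*780/330; t=(proj('top',[*P,h])-[170,130])*780/270; print(s.round(),(t+[0,283]).round())
E
```

```text
rows (283, 780, 3) (260, 780, 3)
[193.  91.] [569. 359.]
[298.  97.] [458. 362.]
[410. 106.] [343. 366.]
[528.  97.] [221. 365.]
```

View pics/fin.png

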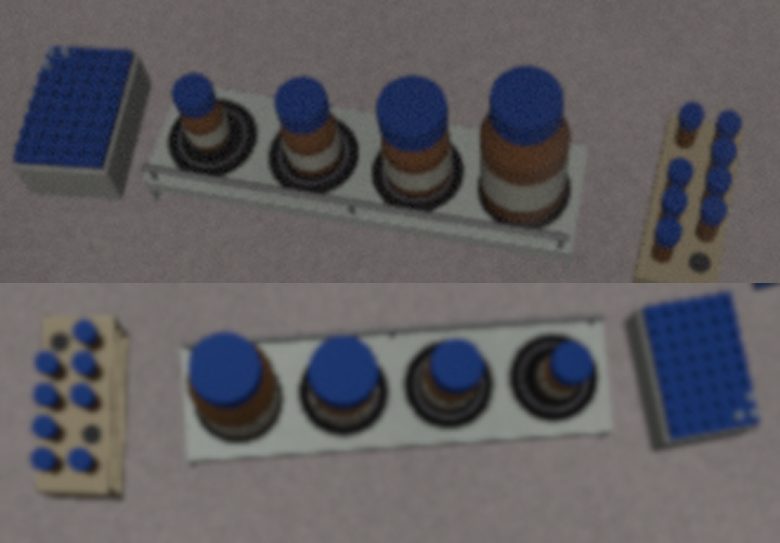

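All four bottles are upright. Cap centres in the top view are (572,361), (458,364), (343,368) and (224,368) display px, against predictions of (569,359), (458,362), (343,366) and (221,365). That is within a few mm, and the tip box and rack look unmoved.

```bash
python3 -c "
from rig import ctrl
print(ctrl.observe()['time'],ctrl.sign_off())"
```

```text
the job is handed in; nothing more can be done
23.45 None
```

All four bottles are back on the step in size order: 25 on pad1 next to the tip box, then 50, 100 and 250 on pad4 next to the tube rack. I gripped each by the cap, lowered it until the tool felt light contact (3–5 N), released it and backed the arm well clear. I then handed the job in at 23.5 s of robot time.

- **Final check:** pictures from both cameras show all four standing upright inside their pads. Their caps are within about 3 mm of the pad centres.
- **Tip box and rack:** they look unmoved in the same pictures; I did not measure them numerically.
- **Disagreements:** none of the checks failed. The cap heights triangulated before picking came out 1–3 mm below the stated cap tops. Each bottle touched down within about 0.3 mm of the height I had worked out.

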